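Take the air temperature inside the class habitat box

ROBOT

A 6-joint arm with a two-finger parallel gripper is mounted at the origin on the work surface. World frame = base frame: x ahead of the robot, y to its left, z up, the work surface at z = 0. Lengths are in m, angles in rad, forces in N, time in s.
With the tool pointing down it reaches from about 0.25 to 0.725 m from the base axis. Payload 4 kg.
Tool frame: the origin (TCP) lies where the fingers leave the gripper's body, on its centre line; the fingertips stand 73 mm ahead of it and the grasp point (between the pads) lies 54 mm ahead of it (bot.tips_ahead is the z of the fingertips in the tool frame, in m); z points along the fingers, y is the direction in which the jaws open and shut (so a half turn about z gives the same grasp; the last joint's range is limited). The gripper opens to 85 mm and grips with 20 to 120 N. Pads are 22 mm wide; open, the fingers measure 114 mm over their backs; the gripper's body (76 mm by 85 mm) begins 54 mm behind the grasp point. The pads swing forward as they close: fully open they stand 13 mm farther back than shut.
Start: joints at [1.309, 0.241, 0.005, 1.335, 0, 1.571], TCP at [0.129, 0.483, 0.304] pointing down, gripper open.
Joint ranges: [-2.72, 2.72], [-1.05, 1.87], [-1.09, 1.28], [-1.99, 2.15], [-1.42, 1.44], [-3.14, 3.14]. Speed limits (rad/s): [2.79, 2.79, 3.14, 3.14, 3.14, 3.14].

INTERFACE

Orientations are given as a unit quaternion [x, y, z, w].
In Python, from workcell import readout, camera, get_calibration, order, bot gives the robot as it stands.
- The arm moves only by the tool send_rows, never from a script. Its argument "moves" is a list of rows, each a list of 3 entries, a list of its own where there are three numbers: the shift along the tool's x, y, z in mm, then the turn, a rotation vector about the tool's x, y, z in rad, then the finger opening in mm, from 0 to 85.4. In form: [[[dx, dy, dz], [ax, ay, az], grip], ...]. A call has 1 to 12 rows; each row is the pose to reach, as a shift and turn from the pose measured when the call began, along the tool's axes at that moment; what a row does not reach only later rows make up. A row lasts 1/12 s, in which the tool goes at most 41.7 mm and 7.16 degrees, less where a joint would pass 70% of its speed; a pose out of reach is approached as far as the arm can. A call with a gripper value outside its range is refused whole. The fingers move at their own pace and stop on an object; the grip force is fixed at half the most. Time passes only in rows, so rows that repeat a pose let the fingers close. It gives the time, the measured TCP pose, the force and the opening at its end, in the units of the state.
- readout.get_obs(): the state, without advancing time (a new reading comes with each control period).
- camera(name): name is "scene" or "top" or "wrist"; returns the picture (384x512x3 uint8, red, green, blue); there is no depth.
- get_calibration(name): a dict with "fx", "fy", "cx", "cy" (pixels), "k1" (the pictures are not rectified: a ray, as slopes to the right and down, at radius r is drawn at 1 + k1 r^2 times it, then the intrinsics apply), "R" (3x3) and "t" (3): a world point X has camera coordinates R X + t. Camera axes: x right, y down, z forward; pixel columns grow to the right and rows downward; lengths in m; the calibration is good to about 2 mm. A picture is of the moment at which its call begins: read the wrist's pose just before it. get_calibration takes no time and is no camera call; for the wrist camera it gives the pose at the moment of the call.
- order.job_done(): hands the job in, once; it reports no verdict.
The state is a dict: "clock": time; "joint_pos": joint angles; "joint_vel": joint speeds; "tau": joint torques, N m; "eef_pos": TCP position; "tool_rot": TCP orientation; "ft_force": force on the tool from outside, world axes, zero at the start; "ft_torque": the same for the moment, N m; "grip_width": finger opening in m.
Only numpy, scipy, OpenCV 4.12 (cv2) and the standard library are available. Lean on these libraries where they do the work, as an engineer would, in place of code of your own. Each camera call takes 0.05 s, during which the arm holds its last target. There are 200 camera calls.

TASK

Take the stem thermometer by its white head, slide it out sideways through the open end of the fork it hangs in (do not pull the stem up through the fork), and lower it upright, from above, through the brass guide bush in the roof of the brown habitat box. Neither stem nor tip may touch the bush or the box at any time, since that spoils the reading; stop when the red band on the stem is level with the top of the bush. Finish still holding it there, still, upright and centred in the bush, and leave the other things on the table where they are.

Things in the scene. Friction and masses are not known exactly. Their poses are not given: they have to be found in the camera images.
- probe_head (a point): centre (half-way up) of the thermometer's head, where it is grasped: white upright cylinder, 28 mm diameter, 50 mm tall, orange ring near its top; z axis up along the thermometer. A steel stem 8 mm in diameter, 110 mm long leaves the head's underside (25 mm below this point). Loose, 50 to 100 g; at the start it hangs upright in the fork, head resting on the prongs.
- probe_band (a point): middle of the red band on the thermometer's stem, 85 mm below the head's centre, 50 mm above the tip; the band is 12 mm tall
- probe_tip (a point): lower end of the thermometer's stem, on its axis, 135 mm below the head's centre
- stand_slot (a point): on the blue fork's upper face (135 mm above the table), where the stem's axis hangs at the start. The slot, 12 mm wide, runs along the point's x: open towards its own -x (prongs end 22 mm from this point), closed 10 mm behind. Fork plate 44 mm wide (y), 6 mm thick; nothing above it; room to draw out at least 80 mm.
- stand: wooden stand of the fork, fixed, place and yaw vary; origin on the table straight below the slot point, same axes. Foot 110 (x) by 90 by 12 mm, the tip hangs 13 mm above it; post 34 to 50 mm behind (+x), up to the fork.
- bush_mouth (a point): centre of the upper mouth of the brass guide bush in the habitat box's roof, 126 mm above the table. Upright brass tube, bore 20 mm right through (6 mm all round the stem), outside 44 mm, 26 mm long, standing 16 mm out of the roof; clear air below it down to the box's floor. The point has the box's axes.
- habitat: brown painted shoebox 200 (x) by 300 (y) by 110 mm high, fixed, place and yaw vary; origin under its centre, the bush 85 mm in +y of it. Roof over the bush's half only, green foliage in the open half. On the roof a low white vent cap (38 mm wide, 10 mm high; not the bush) and, 45 to 95 mm in +x and 35 to 95 mm in -y of the bush, a pale green card 55 mm tall.
- paint_jar: bystander: small jar with a green cap, 54 mm across, 65 mm tall, near the fork stand; origin under its centre
- tape_roll: bystander: beige roll of tape lying flat, 76 mm across, 24 mm tall, behind the fork stand; origin under its centre
- bead_tray: bystander: pale green open tray 90 by 90 by 35 mm in front of the habitat box; origin under its centre
- glue_stick: bystander: upright yellow glue stick 28 mm across, 85 mm tall, behind the habitat box; origin under its centre
- wood_offcut: bystander: plywood block 90 by 45 by 30 mm beside the fork stand; origin under its centre
- rinse_cup: bystander: blue cup 72 mm across, 80 mm tall, behind the habitat box; origin under its centre

How it is judged:
On the way, in this order (a step that is already met when the one before it is completed fails the run):
1. the thermometer has been slid out of the fork's open end, its stem leaving through the gap between the prongs (x of probe_tip in the frame of stand_slot below -0.032 m and z of probe_tip in the frame of stand_slot below -0.02 m and z of probe_head in the frame of stand_slot below 0.115 m and angle between probe_head's own z axis and vertical below 0.3 rad), for 0.05 s.
2. the tip is in the mouth of the brass bush (z of probe_tip in the frame of bush_mouth below -0.008 m and horizontal distance between probe_tip and bush_mouth below 0.008 m), for 0.1 s.
At the end, for the whole second after the job is handed in: The program finishes while the gripper holds the thermometer: red band level with the bush's top within 6 mm, the stem centred in the bush within 3.5 mm (tip within 5 mm), upright within 4 degrees, still, touching neither bush nor box (horizontal distance between probe_band and bush_mouth below 0.0035 m and horizontal distance between probe_tip and bush_mouth below 0.005 m and z of probe_band in the frame of bush_mouth between -0.006 and 0.006 m and angle between probe_head's own z axis and vertical below 0.07 rad and contact force between probe and the fingers above 1 N and contact force between probe and habitat below 0.1 N and linear speed of probe below 0.01 m/s and angular speed of probe below 0.1 rad/s); the arm keeps its last pose, push and grip.
It fails at once if the stem was pulled up out of the fork instead of sideways (horizontal distance between probe_tip and stand_slot below 0.012 m and z of probe_tip in the frame of stand_slot between -0.008 and 0.006 m).
It fails at once if the thermometer touched the bush or the habitat box (contact force between probe and habitat above 0.2 N).
It fails at once if a bystander was pushed more than 25 mm (distance of any of paint_jar, tape_roll, bead_tray, glue_stick, wood_offcut, rinse_cup from where it was at the start of the episode above 0.025 m).
It also fails if it takes over 50 s, if anything falls off the work surface, if the arm or the gripper's body presses on something with over 40 N, if the wrist force passes 120 N, or if a joint passes its speed limit or range.

## Working session

There is one attempt and no reset: what is moved stays moved. The work goes in short steps, Python scripts to look and compute and a tool call to move; the robot and the scene stay as the last step left them, time stands still between calls to the robot, and variables do not carry over. Pictures are saved under pics/ and viewed, about 8 in all and at most 12, crops included, and the job is handed in when it is done.

Besides the shell and the picture viewer there is one more tool, called by a JSON object that holds its "method" and its "body", one argument or row to a line. send_rows: Moves the arm, as the interface text tells. Its arguments: {"type":"object","properties":{"moves":{"type":"array","items":{"type":"array"}}},"required":["moves"]}

```bash
mkdir -p pics
cat > h.py <<'E'
import numpy as np, cv2
from scipy.spatial.transform import Rotation as Rn
from workcell import readout, camera, get_calibration, order, bot
def ray(c,u,v):
    x,y=(u-c['cx'])/c['fx'],(v-c['cy'])/c['fy']; rd=np.hypot(x,y); r=rd
    for _ in range(30): r=rd/(1+c['k1']*r*r)
    s=r/rd if rd>0 else 1
    R=np.array(c['R']);t=np.array(c['t'])
    return -R.T@t, R.T@np.array([x*s,y*s,1.])
def atz(c,u,v,z):
    o,d=ray(c,u,v); return o+d*(z-o[2])/d[2]
def proj(c,X):
    p=np.array(c['R'])@np.array(X)+np.array(c['t']); a=p[:2]/p[2]; a=a*(1+c['k1']*(a@a))
    return np.array([c['fx']*a[0]+c['cx'],c['fy']*a[1]+c['cy']])
def snap(n,f):
    c=get_calibration(n); im=camera(n)[:,:,::-1].copy(); cv2.imwrite('pics/'+f,im); return c,im
E
python3 - <<'E'
from h import *
import json
ims=[]
for n in('top','scene'):
    c,im=snap(n,n+'0.png'); print(n,{k:np.round(v,4).tolist() for k,v in c.items()})
    cv2.imwrite(f'pics/{n}0b.png',cv2.resize(im,(800,600),interpolation=cv2.INTER_CUBIC))
o=readout.get_obs(); print(o)
E
```

```text
top {'fx': 499.0097, 'fy': 499.0097, 'cx': 256.8725, 'cy': 183.2387, 'k1': -0.1475, 'R': [[-0.0101, -0.9998, -0.0195], [-0.9817, 0.0136, -0.1899], [0.1901, 0.0173, -0.9816]], 't': [0.0248, 0.5899, 1.354]}
scene {'fx': 376.4443, 'fy': 376.4443, 'cx': 255.3121, 'cy': 187.4735, 'k1': -0.122, 'R': [[-0.2979, 0.9544, 0.0216], [0.6174, 0.2098, -0.7582], [-0.7281, -0.2125, -0.6517]], 't': [0.1335, -0.249, 1.407]}
{'clock': 0.1, 'joint_pos': array([1.30900167e+00, 2.41361712e-01, 3.84941511e-03, 1.33519090e+00,
       2.00210386e-05, 1.57081060e+00]), 'joint_vel': array([-5.74593549e-05, -2.89710643e-03,  2.32931349e-03, -6.14882841e-04,
       -6.83658815e-04,  1.10664427e-03]), 'tau': array([-1.42468605e-03, -3.73138511e+01,  2.53009987e+01,  1.07981317e-02,
       -4.34397145e-05,  5.53430837e-06]), 'eef_pos': array([0.12929186, 0.48255079, 0.30308618]), 'tool_rot': array([ 1.30530873e-01,  9.91443787e-01, -9.43973885e-04, -1.34364278e-04]), 'ft_force': array([-0.94180934, -0.3169858 , -0.18479189]), 'ft_torque': array([-0.02181023, -0.03440234,  0.01605249]), 'grip_width': 0.08529421842385333}
```

View pics/top0b.png

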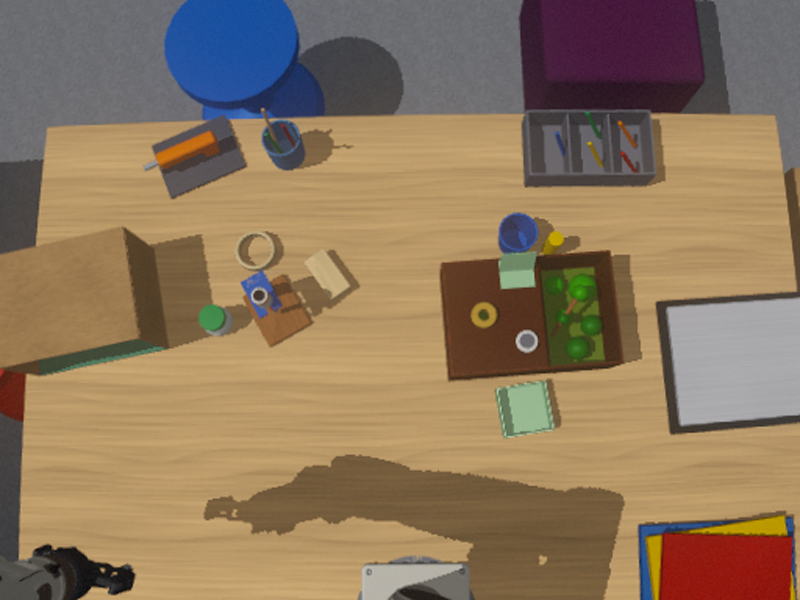

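View pics/scene0b.png

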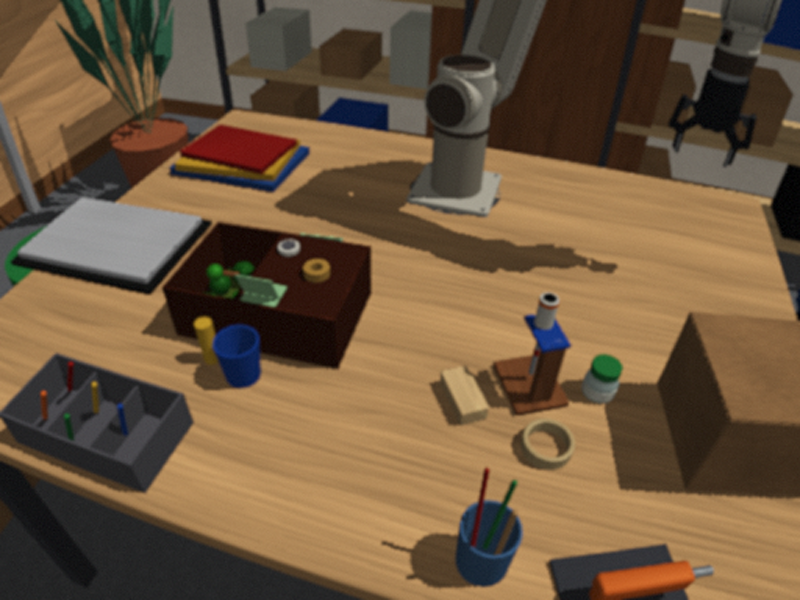

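The top view shows the head at about (260,294), the bush at (484,315) and the roof corners at (442,263), (450,379), (612,252) and (624,362), all in the enlarged picture. The scene view shows the fork's post on the side away from the robot.

Run:
```python
from h import *
c=get_calibration('top'); im=cv2.imread('pics/top0.png'); s=get_calibration('scene'); im2=cv2.imread('pics/scene0.png')
P=lambda u,v,z:np.round(atz(c,u/1.5625,v/1.5625,z),4)
print('bush',P(484,315,.126),'head',P(260,294,.185))
cs=[P(*q,.11) for q in((442,263),(450,379),(624,362),(612,252))]
for q in cs: print(q)
S=lambda u,v,z:np.round(atz(s,u/1.5625,v/1.5625,z),4)
print('scene bush',S(317,268,.126),'head',S(549,298,.185))
a=cv2.resize(im[165:230,125:235],(800,473),interpolation=cv2.INTER_CUBIC)
cv2.imwrite('pics/c.png',a)
```

```text
bush [ 0.525 -0.124  0.126] head [0.5556 0.2493 0.185 ]
[ 0.6204 -0.0547  0.11  ]
[ 0.4179 -0.0644  0.11  ]
[ 0.4418 -0.3651  0.11  ]
[ 0.6364 -0.3557  0.11  ]
scene bush [ 0.5318 -0.1176  0.126 ] head [0.5564 0.2526 0.185 ]
```

View pics/c.png

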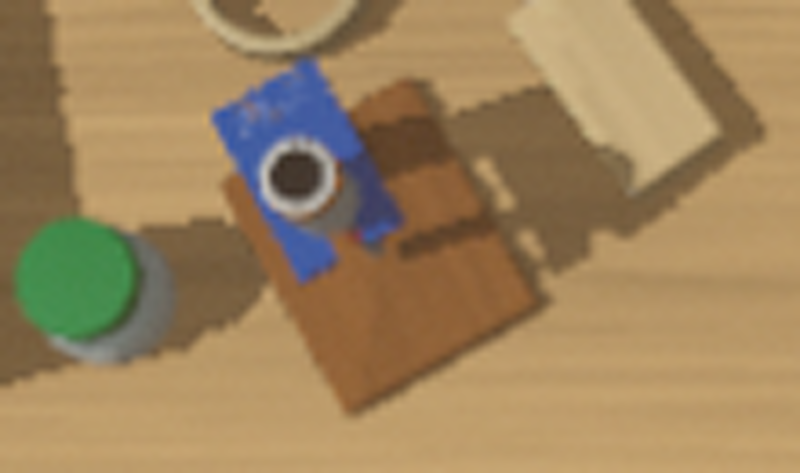

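The crop shows the fork plate's corners at (212,113), (312,60), (402,222) and (305,282), with the head ring centred at (300,177). The open end points towards the lower right.

```bash
cat >> h.py <<'E'
def tgt(pos,yaw):
    "shift mm / rotvec in tool axes to put TCP at pos, pointing down, tool y at world angle yaw"
    o=readout.get_obs(); R0=Rn.from_quat(o['tool_rot'])
    y=np.array([np.cos(yaw),np.sin(yaw),0]); z=np.array([0,0,-1.]); x=np.cross(y,z)
    Rt=Rn.from_matrix(np.c_[x,y,z])
    print('shift',np.round(R0.inv().apply(np.array(pos)-o['eef_pos'])*1000,1),'turn',np.round((R0.inv()*Rt).as_rotvec(),4))
E
python3 - <<'E'
from h import *
c=get_calibration('top')
k=800/110
Q=lambda u,v,z:atz(c,125+(u+.5)/k-.5,165+(v+.5)/k-.5,z)
p=[Q(*q,.135) for q in((212,113),(312,60),(402,222),(305,282))]
for q in p: print(np.round(q,4))
print(np.linalg.norm(p[0]-p[1]),np.linalg.norm(p[1]-p[2]),np.linalg.norm(p[3]-p[0]))
d=(p[0]+p[1]-p[2]-p[3])/2; yaw=np.arctan2(d[1],d[0]);print('yaw',yaw)
f=(p[2]+p[3])/2; print('slot est',f+.022*d/np.linalg.norm(d)); print('head',Q(300,177,.185))
tgt([.555,.25,.31],yaw)
E
```

```text
[0.5875 0.2948 0.135 ]
[0.6071 0.2576 0.135 ]
[0.5456 0.2227 0.135 ]
[0.5237 0.2583 0.135 ]
0.041967545684164644 0.07069252427378302 0.07350849742528326
yaw 0.5186542121302272
slot est [0.55376828 0.25135679 0.135     ]
head [0.55370642 0.25079107 0.185     ]
shift [-471.4 -114.5   -6.7] turn [-1.800e-03  7.000e-04  7.903e-01]
```

{"method": "send_rows", "body": {
  "moves": [
    [[-20,-5,-1],[0,0,0.05],85],
    [[-55,-14,-2],[0,0,0.12],85],
    [[-95,-23,-2],[0,0,0.2],85],
    [[-135,-33,-3],[0,0,0.28],85],
    [[-176,-43,-3],[0,0,0.36],85],
    [[-217,-53,-4],[0,0,0.44],85],
    [[-258,-63,-4],[0,0,0.52],85],
    [[-299,-73,-5],[0,0,0.6],85],
    [[-340,-83,-5],[0,0,0.67],85],
    [[-380,-93,-6],[0,0,0.73],85],
    [[-420,-103,-6],[0,0,0.77],85],
    [[-450,-110,-7],[0,0,0.79],85]
  ]
}}

```text
clock: 1.1
eef_pos: [0.5377, 0.2576, 0.3095]
tool_rot: [0.504, 0.864, -0.001, 0.0]
ft_force: [0.4, 0.6, 0.6]
grip_width: 0.085
```

{"method": "send_rows", "body": {
  "moves": [
    [[-18,-4,0],[0,0,0],85],
    [[-20,-5,0],[0,0,0],85],
    [[-20,-5,0],[0,0,0],85],
    [[-20,-5,0],[0,0,0],85]
  ]
}}

```text
clock: 1.43
eef_pos: [0.5427, 0.2379, 0.309]
tool_rot: [0.504, 0.864, -0.002, -0.0]
ft_force: [-0.9, 1.0, -0.7]
grip_width: 0.0849
```

Run:
```python
from h import *
o=readout.get_obs();print(o['clock'],o['eef_pos'],Rn.from_quat(o['tool_rot']).as_matrix().round(4).tolist())
c,im=snap('wrist','w1.png');print({k:np.round(v,4).tolist() for k,v in c.items()})
print('head proj',proj(c,[.5537,.251,.185]),proj(c,[.5537,.251,.135]))
cv2.imwrite('pics/w1b.png',cv2.resize(im,(800,600),interpolation=cv2.INTER_CUBIC))
tgt([.554,.251,.31],.515)
```

```text
1.4333 [0.5426523  0.23786444 0.30903956] [[-0.4928, 0.8701, -0.0025], [0.8701, 0.4928, -0.0027], [-0.0011, -0.0035, -1.0]]
{'fx': 282.5527, 'fy': 282.5527, 'cx': 255.0252, 'cy': 192.1705, 'k1': -0.0502, 'R': [[0.8703, 0.4926, -0.0044], [0.4726, -0.8323, 0.2897], [0.139, -0.2542, -0.9571]], 't': [-0.5877, -0.0977, 0.3702]}
head proj [278.27928296 204.04641712] [274.14903003 185.71290953]
shift [ 5.3 16.3 -0.7] turn [-0.003   0.0013  0.0014]
```

View pics/w1b.png

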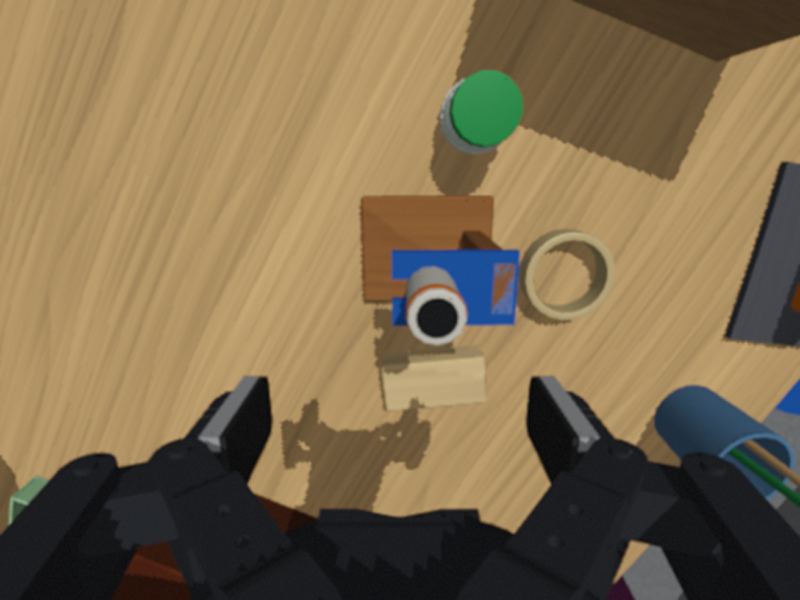

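The wrist view shows the head top at about (437,318) in the enlarged picture, which agrees with the prediction. The plate edges are level with the picture, so the yaw is good.

Run:
```python
from h import *
c=get_calibration('wrist'); f=lambda u,v,z:atz(c,(u+.5)/1.5625-.5,(v+.5)/1.5625-.5,z).round(4)
h=f(437,317.5,.185); print('head',h)
p=[f(*q,.135) for q in((392,251),(519,250),(516,325),(392,325))]
for q in p: print(q)
d=p[1]+p[2]-p[0]-p[3]; yaw=np.arctan2(d[1],d[0]); d/=np.linalg.norm(d);print('yaw',yaw,'slot',(p[0]+p[3])/2+.022*d)
tgt([h[0],h[1],.215],yaw)
```

```text
head [0.554  0.2526 0.185 ]
[0.524  0.2611 0.135 ]
[0.5858 0.297  0.135 ]
[0.6094 0.2589 0.135 ]
[0.5456 0.2226 0.135 ]
yaw 0.5217146017489795 slot [0.55387325 0.25281408 0.135     ]
shift [ 6.8 17.4 94.3] turn [-0.003   0.0013 -0.0053]
```

{"method": "send_rows", "body": {
  "moves": [
    [[4,9,5],[-0.003,0.001,-0.003],85],
    [[7,17,15],[-0.003,0.001,-0.005],85],
    [[7,17,35],[-0.003,0.001,-0.005],85],
    [[7,17,55],[-0.003,0.001,-0.005],85],
    [[7,17,75],[-0.003,0.001,-0.005],85],
    [[7,17,87],[-0.003,0.001,-0.005],85],
    [[7,17,92],[-0.003,0.001,-0.005],85],
    [[7,17,92],[-0.003,0.001,-0.005],85],
    [[7,17,92],[-0.003,0.001,-0.005],85]
  ]
}}

```text
clock: 2.23
eef_pos: [0.5535, 0.2536, 0.2172]
tool_rot: [0.5, 0.866, -0.0, 0.0]
ft_force: [-0.0, 0.2, 1.0]
grip_width: 0.0849
```

Run:
```python
from h import *
c,im=snap('wrist','w2.png')
print(readout.get_obs()['eef_pos'])
tgt([.554,.2526,.216],.5217)
print(proj(c,[.554,.2526,.185]),proj(c,[.554,.2526,.135]))
cv2.imwrite('pics/w2b.png',im)
```

```text
[0.55393997 0.25348776 0.21796631]
shift [-0.8 -0.4  2. ] turn [0.0015 0.0004 0.0006]
[255.78292685 290.25728903] [255.650901   238.48986438]
```

View pics/w2b.png

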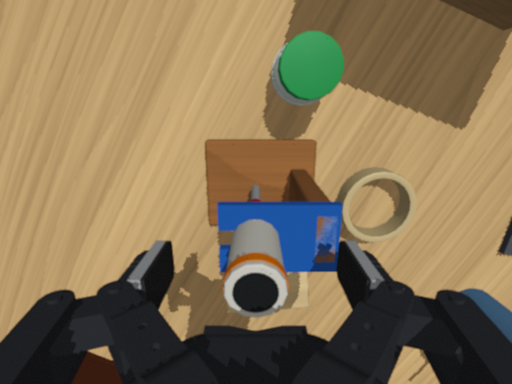

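The head top sits at (255,289), centred between the jaws and matching the prediction. I'll close the gripper.

{"method": "send_rows", "body": {
  "moves": [
    [[-0.5,-0.4,2],[0,0,0],60],
    [[-0.5,-0.4,2],[0,0,0],45],
    [[-0.5,-0.4,2],[0,0,0],36],
    [[-0.5,-0.4,2],[0,0,0],30],
    [[-0.5,-0.4,2],[0,0,0],24],
    [[-0.5,-0.4,2],[0,0,0],18],
    [[-0.5,-0.4,2],[0,0,0],10],
    [[-0.5,-0.4,2],[0,0,0],5],
    [[-0.5,-0.4,2],[0,0,0],5],
    [[-0.5,-0.4,2],[0,0,0],5],
    [[-0.5,-0.4,2],[0,0,0],5],
    [[-0.5,-0.4,2],[0,0,0],5]
  ]
}}

```text
clock: 3.28
eef_pos: [0.5541, 0.2529, 0.2166]
tool_rot: [0.501, 0.866, 0.001, 0.001]
ft_force: [0.2, -0.7, 6.1]
grip_width: 0.027
```

{"method": "send_rows", "body": {
  "moves": [
    [[0,0,-2],[0,0,0],5],
    [[0,0,-4],[0,0,0],5],
    [[0,0,-5],[0,0,0],5],
    [[0,-4,-5],[0,0,0],5],
    [[0,-12,-5],[0,0,0],5],
    [[0,-22,-5],[0,0,0],5],
    [[0,-32,-5],[0,0,0],5],
    [[0,-42,-5],[0,0,0],5],
    [[0,-52,-5],[0,0,0],5],
    [[0,-60,-5],[0,0,0],5],
    [[0,-65,-5],[0,0,0],5],
    [[0,-65,-5],[0,0,0],5]
  ]
}}

```text
clock: 4.28
eef_pos: [0.4968, 0.2199, 0.2214]
tool_rot: [0.501, 0.866, 0.001, 0.001]
ft_force: [0.3, -0.1, -0.0]
grip_width: 0.0266
```

Run:
```python
from h import *
c,im=snap('wrist','w3.png'); s,im2=snap('scene','s3.png'); t,im3=snap('top','t3.png')
o=readout.get_obs(); p=o['eef_pos'];print(p,o['ft_force'])
u,v=proj(s,p-[0,0,.08]).astype(int); cr=cv2.resize(im2[v-50:v+50,u-45:u+45],(346,384),interpolation=cv2.INTER_CUBIC)
cv2.imwrite('pics/m3.png',np.hstack([im[:,100:512],cr]));print(u,v)
```

```text
[0.49812505 0.22066919 0.22152466] [-0.50404627  0.52043273 -1.41134741]
337 186
```

View pics/m3.png

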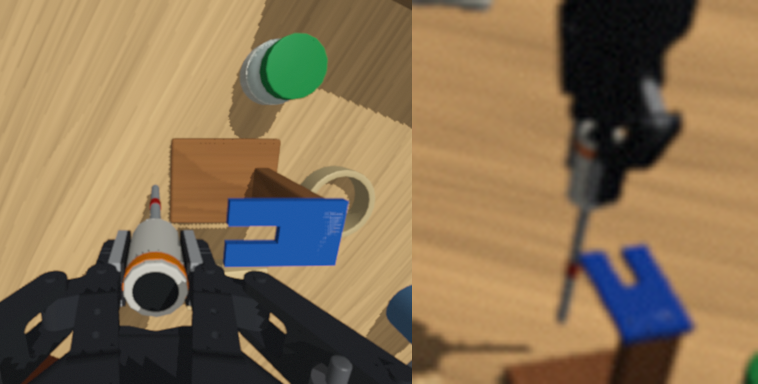

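It is out of the fork, with the stem clear of the prongs. Next is lift and transfer.

Run:
```python
from h import *
tgt([.498,.2207,.37],.5217)
tgt([.526,-.122,.37],-.12)
```

```text
shift [  -0.     0.4 -148.5] turn [0.0033 0.0007 0.0006]
shift [-311.  -146.3 -148.8] turn [ 3.400e-03 -4.000e-04  6.423e-01]
```

{"method": "send_rows", "body": {
  "moves": [
    [[0,0,-10],[0,0,0],5],
    [[0,0,-32],[0,0,0],5],
    [[0,0,-60],[0,0,0],5],
    [[0,0,-90],[0,0,0],5],
    [[0,0,-118],[0.002,0,0],5],
    [[0,0,-138],[0.003,0,0],5],
    [[0,0,-147],[0.003,0,0],5],
    [[0,0,-149],[0.003,0,0],5],
    [[-8,-4,-149],[0.003,0,0.02],5],
    [[-26,-12,-149],[0.003,0,0.05],5],
    [[-52,-24,-149],[0.003,0,0.1],5],
    [[-80,-37,-149],[0.003,0,0.16],5]
  ]
}}

```text
clock: 5.43
eef_pos: [0.5048, 0.1318, 0.368]
tool_rot: [0.569, 0.823, -0.002, -0.001]
ft_force: [-0.1, -0.8, -0.3]
grip_width: 0.0268
```

Run:
```python
from h import *
print(readout.get_obs()['eef_pos'])
tgt([.526,-.122,.37],-.12)
```

```text
[0.50477104 0.13184136 0.36798201]
shift [-245.   -69.8   -1.7] turn [-0.0038  0.001   0.4809]
```

{"method": "send_rows", "body": {
  "moves": [
    [[-24,-7,-1],[0,0,0.05],5],
    [[-50,-14,-2],[0,0,0.1],5],
    [[-78,-22,-2],[0,0,0.16],5],
    [[-106,-30,-2],[0,0,0.22],5],
    [[-134,-38,-2],[0,0,0.28],5],
    [[-162,-46,-2],[0,0,0.33],5],
    [[-190,-54,-2],[0,0,0.38],5],
    [[-214,-61,-2],[0,0,0.43],5],
    [[-232,-66,-2],[-0.003,0,0.46],5],
    [[-242,-69,-2],[-0.004,0.001,0.48],5],
    [[-245,-70,-2],[-0.004,0.001,0.48],5],
    [[-245,-70,-2],[-0.004,0.001,0.48],5]
  ]
}}

```text
clock: 6.43
eef_pos: [0.5253, -0.1226, 0.369]
tool_rot: [0.748, 0.663, -0.001, -0.001]
ft_force: [-0.3, 0.4, -1.2]
grip_width: 0.0269
```

Run:
```python
from h import *
o=readout.get_obs();print(o['eef_pos'],Rn.from_quat(o['tool_rot']).as_matrix()[:,2])
c,im=snap('wrist','w4.png')
c2,im2=snap('scene','s4.png'); snap('top','t4.png')
cv2.imwrite('pics/w4b.png',cv2.resize(im,(800,600),interpolation=cv2.INTER_CUBIC))
print(proj(c,[.525,-.124,.126]),[proj(c,[*o['eef_pos'][:2],z]).round(1) for z in (o['eef_pos'][2]-.0566+np.array([.025,-.025,-.085,-.135]))])
```

```text
[ 0.52530112 -0.12262642  0.36898339] [-2.35653596e-03  8.11645673e-04 -9.99996894e-01]
[256.09764829 175.74510683] [array([256.5, 288.3]), array([256.4, 236.8]), array([256.3, 203.7]), array([256.2, 186.7])]
```

View pics/w4b.png

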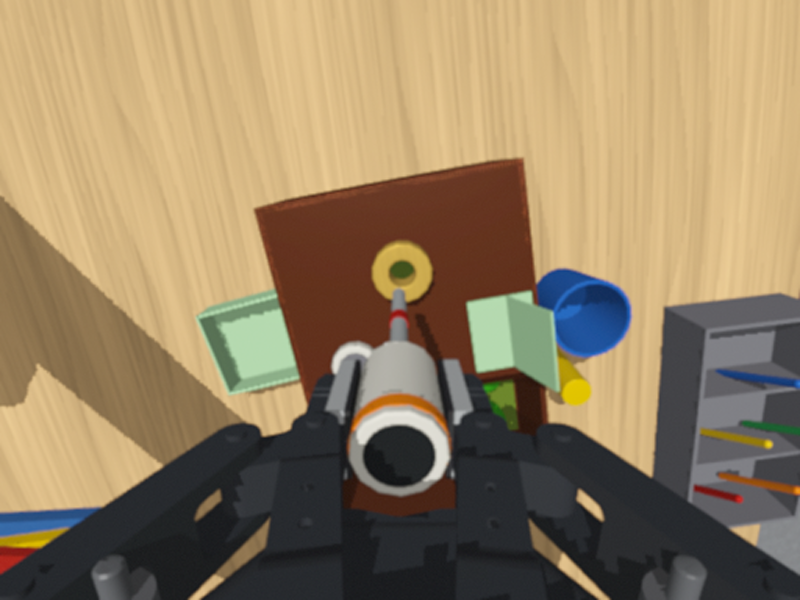

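The view shows the bush ring centred at about (402,272) in the enlarged picture and the tip end at about (398,292). I'll fit the bush silhouette and stem axis numerically.

```bash
cat >> h.py <<'E'
from scipy.optimize import minimize, least_squares
def bushfit(c,im,x0=(.525,-.124)):
    hsv=cv2.cvtColor(im,cv2.COLOR_BGR2HSV).astype(int)
    u,v=proj(c,[*x0,.126]); k=8; n=36; uu,vv=int(u)-n,int(v)-n
    g=((hsv[...,0]>14)&(hsv[...,0]<34)&(hsv[...,1]>90)&(hsv[...,2]>110)).astype(np.uint8)[vv:vv+2*n,uu:uu+2*n]
    G=cv2.resize(g*255,None,fx=k,fy=k,interpolation=cv2.INTER_LINEAR)>127
    lab,L,st,ce=cv2.connectedComponentsWithStats(G.astype(np.uint8)); G=(L==1+np.argmax(st[1:,4]))
    a=np.linspace(0,2*np.pi,90)
    def mask(x,y,r=.022):
        m=np.zeros(G.shape,np.uint8); P=[]
        for z in(.126,.110): P+=[(proj(c,[x+r*np.cos(t),y+r*np.sin(t),z])-[uu,vv]+.5)*k-.5 for t in a]
        cv2.fillConvexPoly(m,cv2.convexHull(np.float32(P)).astype(np.int32),1); return m>0
    # outer contour: convex hull of gold compared with model
    pts=np.argwhere(G)[:,::-1].astype(np.int32); H=np.zeros(G.shape,np.uint8); cv2.fillConvexPoly(H,cv2.convexHull(pts),1)
    f=lambda p:np.sum(mask(p[0]/1000,p[1]/1000)!=(H>0))/k/k
    r=minimize(f,np.array(x0)*1000,method='Nelder-Mead',options=dict(initial_simplex=np.array(x0)*1000+np.array([[0,0],[4,0],[0,4]])))
    print('bush fit',r.x,'residual px',r.fun,'area',H.sum()/k/k); return r.x/1000
E
python3 - <<'E'
from h import *
c=get_calibration('wrist'); im=cv2.imread('pics/w4.png'); bushfit(c,im)
t=get_calibration('top'); bushfit(t,cv2.imread('pics/top0.png'))
g=cv2.cvtColor(im,cv2.COLOR_BGR2HSV)
for v in range(182,214,2): print(v,' '.join('%d/%d'%(a[1],a[2]) for a in g[v,246:266]))
E
```

```text
bush fit [ 527.0786006  -121.78001687] residual px 61.5 area 1267.6875
bush fit [530.23944092 -78.31536865] residual px 1903.25 area 2131.78125
182 158/205 158/204 157/205 156/206 159/204 158/198 162/186 160/175 163/166 161/162 164/165 163/169 163/171 163/175 160/183 159/192 159/202 156/209 156/209 156/207
184 157/205 158/204 158/204 158/205 158/205 154/204 138/201 115/195 97/186 90/181 108/192 132/207 148/216 153/218 155/216 156/213 156/211 157/208 156/206 158/206
186 157/205 158/203 157/203 158/204 149/199 111/183 52/158 5/142 9/142 11/141 6/135 28/139 89/163 139/191 156/203 158/205 158/206 158/206 157/205 158/204
188 159/194 158/202 157/203 156/203 137/194 79/167 9/139 11/142 7/142 9/141 9/136 12/127 37/131 119/172 154/199 158/204 158/205 157/205 158/204 158/204
190 171/134 167/160 161/177 161/184 131/181 71/161 7/139 9/141 7/142 7/142 8/136 12/128 30/128 111/170 152/198 157/202 157/202 159/201 160/195 161/187
192 183/96 184/93 178/86 150/85 75/98 13/118 6/135 7/141 9/143 7/141 7/137 10/129 9/119 88/142 147/168 164/171 169/155 175/127 180/102 184/83
194 182/98 181/97 188/95 159/96
[... 708 characters left out ...]
/98 181/97 188/103 203/128 174/154 112/160 50/152 16/144 7/142 7/140 15/140 36/141 83/148 141/152 190/137 194/109 184/97 182/98 179/97 179/87
206 181/97 179/97 194/109 167/145 106/156 35/144 4/138 9/140 7/141 7/138 9/136 10/130 0/119 61/130 138/144 188/133 190/106 179/97 182/98 185/95
208 181/97 181/97 185/110 148/141 80/150 11/136 9/138 9/140 5/140 7/139 6/134 6/129 11/119 20/114 112/137 180/139 195/110 186/96 181/97 183/95
210 180/98 184/97 176/100 123/114 47/126 2/130 7/137 7/140 7/140 6/138 8/135 6/128 6/119 2/106 63/105 148/105 183/99 181/97 181/97 180/98
212 181/97 180/98 167/98 88/104 18/116 4/130 9/138 7/139 6/139 9/138 8/134 8/129 9/120 5/106 40/95 125/94 176/97 177/98 176/97 177/98
```

{"method": "send_rows", "body": {
  "moves": [
    [[1,1,3],[0,0,0],5],
    [[2.7,3.1,9],[0,0,0],5],
    [[2.7,3.1,16],[0,0,0],5],
    [[2.7,3.1,23],[0,0,0],5],
    [[2.7,3.1,30],[0,0,0],5],
    [[2.7,3.1,35],[0,0,0],5],
    [[2.7,3.1,37],[0,0,0],5],
    [[2.7,3.1,37],[0,0,0],5],
    [[2.7,3.1,37],[0,0,0],5],
    [[2.7,3.1,37],[0,0,0],5]
  ]
}}

```text
clock: 7.42
eef_pos: [0.5292, -0.1189, 0.3334]
tool_rot: [0.747, 0.664, 0.0, -0.0]
ft_force: [-0.3, -0.3, -1.3]
grip_width: 0.0267
```

```bash
cat >> h.py <<'E'
def overlay(c,im,B,S,tipz,fn,n=34,k=10):
    u,v=proj(c,[*B,.126]); uu,vv=int(u)-n,int(v)-n+8
    I=cv2.resize(im[vv:vv+2*n-10,uu:uu+2*n],None,fx=k,fy=k,interpolation=cv2.INTER_CUBIC)
    a=np.linspace(0,2*np.pi,60); T=lambda X:((proj(c,X)-[uu,vv]+.5)*k-.5)
    def circ(x,y,z,r,col): cv2.polylines(I,[np.int32([T([x+r*np.cos(t),y+r*np.sin(t),z]) for t in a])],True,col,1)
    circ(*B,.126,.022,(255,0,0)); circ(*B,.126,.010,(255,0,0))
    circ(*S,tipz,.004,(0,255,0)); circ(*S,tipz+.05-.006,.004,(255,0,255)); circ(*S,tipz+.05+.006,.004,(255,0,255))
    cv2.imwrite('pics/'+fn,I)
E
python3 - <<'E'
from h import *
c,im=snap('wrist','w5.png'); snap('scene','s5.png'); o=readout.get_obs(); p=o['eef_pos']; R=Rn.from_quat(o['tool_rot']).as_matrix(); print(p,R[:,2])
B=bushfit(c,im,(.527,-.122))
S=p[:2]-.0014*R[:2,1]-.0017*R[:2,0]; print(S)
overlay(c,im,B,S,p[2]-.1916,'o5.png')
E
```

```text
[ 0.52923318 -0.11885624  0.33346649] [ 3.99957159e-04  3.18677451e-04 -9.99999869e-01]
bush fit [ 525.95011167 -122.4635112 ] residual px 61.125 area 1550.5
[ 0.5276433  -0.12038013]
```

View pics/o5.png

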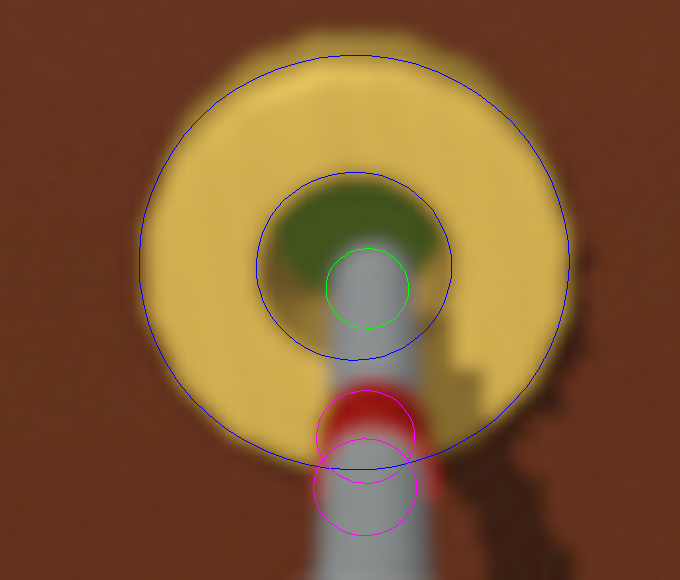

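The overlay shows the true bush centre at about (359,268), the stem centre at about u=371 and the tip edge at y≈238, 10 above the model. I'll shift about -3.4 mm in tool x and -1.3 mm in tool y, descend 10 mm and recheck.

{"method": "send_rows", "body": {
  "moves": [
    [[-1.5,-0.6,0],[0,0,0],5],
    [[-3,-1.3,0],[0,0,0],5],
    [[-3.4,-1.3,0],[0,0,0],5],
    [[-3.4,-1.3,3],[0,0,0],5],
    [[-3.4,-1.3,6],[0,0,0],5],
    [[-3.4,-1.3,9],[0,0,0],5],
    [[-3.4,-1.3,10],[0,0,0],5],
    [[-3.4,-1.3,10],[0,0,0],5],
    [[-3.4,-1.3,10],[0,0,0],5],
    [[-3.4,-1.3,10],[0,0,0],5]
  ]
}}

```text
clock: 8.35
eef_pos: [0.5276, -0.122, 0.3235]
tool_rot: [0.747, 0.664, 0.0, 0.0]
ft_force: [0.3, -0.1, -0.4]
grip_width: 0.0265
```

Run:
```python
from h import *
c,im=snap('wrist','w6.png'); s,im2=snap('scene','s6.png'); o=readout.get_obs(); p=o['eef_pos']; R=Rn.from_quat(o['tool_rot']).as_matrix(); print(p,R[:,2])
B=np.array([.5264,-.1227])
S=p[:2]-.0010*R[:2,1]-.0008*R[:2,0]; print(S)
overlay(c,im,B,S,p[2]-.1916,'a.png')
a=cv2.imread('pics/a.png')
u,v=proj(s,[*B,.15]).astype(int); n=30; k=10; uu,vv=u-18,v-n
I=cv2.resize(im2[vv:vv+58,uu:uu+2*18],None,fx=k,fy=k,interpolation=cv2.INTER_CUBIC)
cv2.imwrite('pics/o6.png',cv2.resize(np.hstack([a,I]),None,fx=.77,fy=.77)) 
print(a.shape,uu,vv)
print('scene: bush mouth',(proj(s,[*B,.126])-[uu,vv]+.5)*7.7,'stem', [((proj(s,[*S,z])-[uu,vv]+.5)*7.7).round(1) for z in(p[2]-.1916,p[2]-.1416)])
```

```text
[ 0.52763598 -0.12203312  0.32359119] [ 6.55962221e-04  2.89666780e-04 -9.99999743e-01]
[ 0.52654904 -0.1227103 ]
(580, 680, 3) 183 132
scene: bush mouth [149.42044851 295.60940478] stem [array([148. , 281.7]), array([137.3, 159. ])]
```

View pics/o6.png

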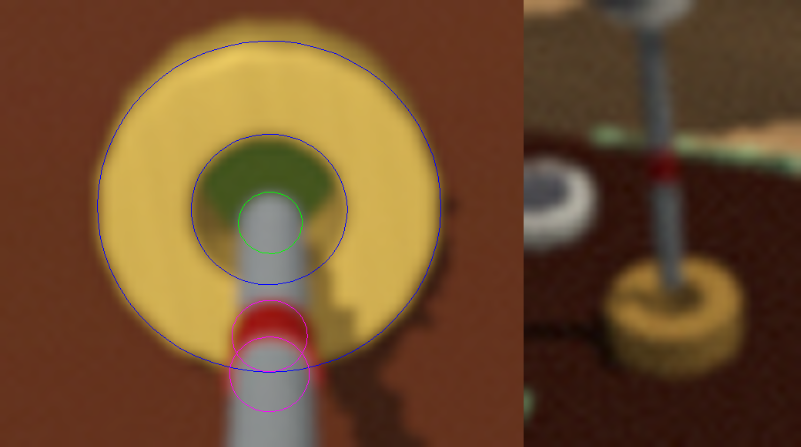

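Wrist overlay: stem centre and tip coincide with the bore centre within about 0.5 mm. The scene view agrees, though it puts the band about 2 mm lower than the model. I'll descend straight in two steps.

{"method": "send_rows", "body": {
  "moves": [
    [[0,0,2],[0,0,0],5],
    [[0,0,5],[0,0,0],5],
    [[0,0,8],[0,0,0],5],
    [[0,0,11],[0,0,0],5],
    [[0,0,14],[0,0,0],5],
    [[0,0,17],[0,0,0],5],
    [[0,0,20],[0,0,0],5],
    [[0,0,22],[0,0,0],5],
    [[0,0,24],[0,0,0],5],
    [[0,0,25],[0,0,0],5],
    [[0,0,25],[0,0,0],5],
    [[0,0,25],[0,0,0],5]
  ]
}}

```text
clock: 9.45
eef_pos: [0.5277, -0.1221, 0.2987]
tool_rot: [0.747, 0.664, 0.0, 0.0]
ft_force: [-0.2, 0.4, -0.6]
grip_width: 0.027
```

Run:
```python
from h import *
o=readout.get_obs();print(o['eef_pos'],o['ft_force']); tgt([.5275,-.1220,.2685],-.12)
```

```text
[ 0.52769501 -0.12207833  0.29865946] [-0.18486033  0.38701268 -0.55815685]
shift [ 0.  -0.2 30.2] turn [ 0.0008 -0.0004  0.0024]
```

{"method": "send_rows", "body": {
  "moves": [
    [[0,0,2],[0,0,0],5],
    [[0,0,5],[0,0,0],5],
    [[0,0,8],[0,0,0],5],
    [[0,0,11],[0,0,0],5],
    [[0,0,14],[0,0,0],5],
    [[0,0,17],[0,0,0],5],
    [[0,0,20],[0,0,0],5],
    [[0,0,23],[0,0,0],5],
    [[0,0,26],[0,0,0],5],
    [[0,0,28],[0,0,0],5],
    [[0,0,29],[0,0,0],5],
    [[0,0,29],[0,0,0],5]
  ]
}}

```text
clock: 10.45
eef_pos: [0.5276, -0.122, 0.2694]
tool_rot: [0.747, 0.664, 0.0, -0.0]
ft_force: [-0.1, 0.2, -0.7]
grip_width: 0.0266
```

Run:
```python
from h import *
c,im=snap('wrist','w7.png'); s,im2=snap('scene','s7.png'); o=readout.get_obs(); p=o['eef_pos']; R=Rn.from_quat(o['tool_rot']).as_matrix(); print(o['clock'],p,R[:,2],o['ft_force'],o['grip_width'])
B=np.array([.5264,-.1227])
S=p[:2]-.0010*R[:2,1]-.0008*R[:2,0]; print(S, 'band z',p[2]-.1416)
overlay(c,im,B,S,p[2]-.1916,'a.png')
a=cv2.imread('pics/a.png')
u,v=proj(s,[*B,.15]).astype(int); n=30; k=10; uu,vv=u-18,v-n
I=cv2.resize(im2[vv:vv+58,uu:uu+2*18],None,fx=k,fy=k,interpolation=cv2.INTER_CUBIC)
cv2.imwrite('pics/o7.png',cv2.resize(np.hstack([a,I]),None,fx=.77,fy=.77)) 
print('scene: bush mouth',(proj(s,[*B,.126])-[uu,vv]+.5)*7.7,'band+6, +18', [((proj(s,[*S,z])-[uu,vv]+.5)*7.7).round(1) for z in(p[2]-.1356,p[2]-.1166)])
```

```text
10.55 [ 0.52775052 -0.12205362  0.26974336] [ 9.28084202e-04  2.28928786e-04 -9.99999543e-01] [ 0.19995413  0.42599918 -0.27585275] 0.0267323061532504
[ 0.52666357 -0.12273078] band z 0.1281433637600436
scene: bush mouth [149.42044851 295.60940478] band+6, +18 [array([147.3, 276.8]), array([143.3, 231. ])]
```

View pics/o7.png

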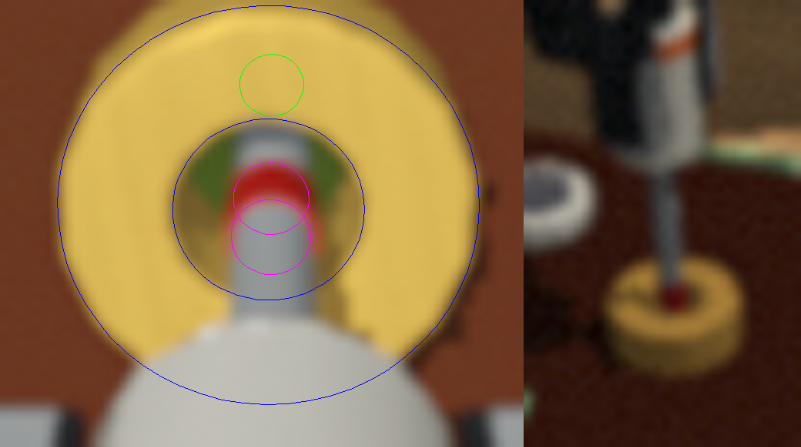

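The stem is centred within about 0.5 mm. Both views put the band about 2 mm above the bush top, so I'll lower 2 mm and settle.

{"method": "send_rows", "body": {
  "moves": [
    [[0,-0.2,1],[0,0,0],5],
    [[0,-0.2,2],[0,0,0],5],
    [[0,-0.2,2.2],[0,0,0],5],
    [[0,-0.2,2.2],[0,0,0],5],
    [[0,-0.2,2.2],[0,0,0],5],
    [[0,-0.2,2.2],[0,0,0],5],
    [[0,-0.2,2.2],[0,0,0],5],
    [[0,-0.2,2.2],[0,0,0],5]
  ]
}}

```text
clock: 11.22
eef_pos: [0.5276, -0.122, 0.2676]
tool_rot: [0.747, 0.664, 0.0, 0.0]
ft_force: [-0.7, -0.0, -0.5]
grip_width: 0.0267
```

Run:
```python
from h import *
o=readout.get_obs(); p=o['eef_pos']; R=Rn.from_quat(o['tool_rot']).as_matrix(); S=p[:2]-.0010*R[:2,1]-.0008*R[:2,0]
print(o['clock'],p,'off mm',(S-[.5264,-.1227])*1e3,'band',p[2]-.1416-.126,np.abs(o['joint_vel']).max(),o['ft_force'],R[:,2])
if np.linalg.norm(S-[.5264,-.1227])<.0012 and abs(p[2]-.2676)<.002: print('done',order.job_done())
```

```text
11.2167 [ 0.5276013  -0.12203172  0.26758923] off mm [ 0.11438716 -0.00893872] band -1.077171643054653e-05 0.0014227657712780396 [-0.73531128 -0.00742434 -0.45581251] [ 1.06584494e-03  2.01458062e-04 -9.99999412e-01]
the job is handed in; nothing more can be done
done None
```

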